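# Pack stoneware bottles into a tower of stack-nest crates

## Robot

A 6-joint arm with a two-finger parallel gripper is mounted at the origin on the work surface. World frame = base frame: x ahead of the robot, y to its left, z up, the work surface at z = 0. Lengths are in m, angles in degrees, forces in N, time in s.
With the tool pointing down it reaches from about 0.35 to 0.875 m from the base axis. Payload 4.2 kg.
Tool frame: the origin (TCP) lies midway between the tips of the shut fingers; the grasp point (between the pads) lies 19 mm behind it; z points along the fingers, y is the line along which they close (so a half turn about z gives the same grasp; the last joint's range is limited). The gripper opens to 87 mm and grips with 3 to 60 N. Pads are 19 mm wide; open, the fingers measure 117 mm over their backs; the gripper's body (75 mm by 190 mm) begins 51 mm behind the grasp point.
Start: joints at [89.645, 22.042, 0.453, 0, -68.411, -14.817], TCP at [0.164, 0.603, 0.223] pointing down, gripper open.
Joint ranges: [-179.83, 179.83], [-69.29, 118.12], [-61.27, 80.66], [-181.25, 117.63], [-171.15, -9.14], [-177.46, 177.46]. Speed limits (degrees/s): [159.86, 159.86, 180, 180, 180, 180].

## Interface

Orientations are given as [roll, pitch, yaw] about the fixed x, y, z axes, in that order (R = Rz(yaw) Ry(pitch) Rx(roll)).
In Python, from workcell import env gives the robot as it stands. The module is installed in compiled form; this text tells all that it offers. Calls block until the motion is done:
- env.goto(position, orientation): joint-space move of the TCP to a pose.
- env.move_straight(position, rotation=None, rate=0.15, force_limit=None): straight line of the TCP; rotation=None keeps the orientation; rate is the mean speed in m/s. With force_limit (N) it stops when the force on the tool has changed by that much, and returns True; else False.
- env.set_joints(angles): joint-space move.
- env.gripper_to(opening, grasp_force=None): opening from 0.0 (shut) to 1.0 (fully open); grasp_force is the grip in N (None keeps the last); returns when the fingers have stopped.
- env.dwell(seconds).
- env.inverse_kinematics(position, orientation): joint angles nearest the present ones, or None.
- env.read_state(): the state.
- env.grab_frame(name): name is "side" or "top" or "wrist"; returns a dict with "image" (384x512x3 uint8, blue, green, red), "fx", "fy", "cx", "cy" (pixels), "D" ([k1, k2, p1, p2, k3] as OpenCV has them; the pictures are not rectified), "position" and "orientation" of the camera in the world. Camera axes: x right, y up, looking along -z (the intrinsics and any distortion apply to the point x, -y, -z); pixel columns grow to the right and rows downward; lengths in m; the calibration is good to about 2 mm. A picture is of the moment at which its call begins. There is no depth.
A pose or a line that the arm cannot do raises env.Unreachable and nothing moves.
- env.close_job(): hands the job in; it is judged then, once.
Trained networks look in a picture, given as the dict that the camera call returned (one of the last four; its "shot" number tells which), for a name from the list of things; names that differ only in an ending like _2 or _b are one class to them, and where a whole thing is asked for, a point or a joint stands for the part that bears it (a point fixed in the world has none). Each returns a list of dicts, best first, with "score" (0 to 1); they miss things now and then, are a little off and sometimes report something else, mostly with a low value. They report only what shows in the picture. A call takes as long as a camera call. They do not tell look-alikes from the thing itself.
- env.search_frame(picture, thing): "xyz" ([x, y, z] in m, in world coordinates, good to about 4 mm: the middle of the surface that is visible of it).
- env.trace(picture, thing): "mask" (384x512 bool, what is visible of it).
The state is a dict: "clock": time; "joint_positions": joint angles; "qvel": joint speeds; "joint_torque": joint torques, N m; "position": TCP position; "tool_rot": TCP orientation; "force": force on the tool from outside, world axes, zero at the start; "wrist_torque": the same for the moment, N m; "opening": opening from 0.0 (shut) to 1.0 (fully open); "finger_force": force on a finger pad.
Only numpy, scipy, OpenCV 4.12 (cv2) and the standard library are available. Lean on these libraries where they do the work, as an engineer would, in place of code of your own. Each camera call takes 0.05 s, during which the arm holds its last target. There are 200 camera calls.

## Task

Pack the stoneware bottles for transport: lay every standing bottle on its side on the two rails of a crate, one to a crate, and build all four crates into one tower on the crate that stands alone, on its board. The others come nested in a pile; each must go on turned half round from the crate under it, so that its feet rest on the rim and hold it clear of the bottle below instead of nesting. Leave the mug, the jug and the bowl where they are.

Things in the scene. Friction and masses are not known exactly. Their poses are not given: they have to be found in the camera images.
- crate1: Grey stack-nest crate, alone on one board. Origin: centre of underside, z up. All four crates are alike (mm): floor 136 (x) x 152 (y), 4 thick; low side walls 26 high at y +-74; tall end walls 4 thick, 152 wide, leaning out 14 deg, outer face x +-68 at the floor, +-85.5 at the rim, rim 70 above the underside. Empty 0.25 kg. All crates start with +x roughly to the robot's left (world +y).
- crate2: Crate like crate1; starts as the top one of the nested pile of three on the other board. Feet of every crate: four, sticking out past the end walls to x +-98, undersides 10 above the crate's underside; on the +x end 20 wide at y +-54, on the -x end 14 wide at y +-26. Each end wall is cut down to 40 above the underside over that end's own feet: two slots at the -x end, 5 wider than the feet each side; both corners beyond y +-39 at the +x end.
- crate3: Crate like crate1; starts in the middle of the nested pile. Same way round, a crate's feet drop into the slots of the one below and it nests, origin 30 above the other's. Turned 180 deg its feet rest on the rim: it stacks, origin 60 above the other's, with play about 10 in x, 5 in y. Two ears 10 high on the -x rim corners (y +-69 to 76) guide the feet.
- crate4: Crate like crate1; starts lowest in the nested pile. In every crate two round rails, 12 thick, lie on the floor along y at x +-16: the cradle for one lying bottle, mouth to either side. The lying bottle's axis is at x 0, 33 above the crate's underside; the bottle's top is 55 above it.
- crate1_grip (a point): Centre of the top of crate1's grip block (x -87, z 70 in the crate's frame), in the middle of the -x end between its two slots: upright faces, 12 thick in x (-81 to -93), 28 wide in y, top flush with the rim. From above 22 of its height can be gripped, also in the nested pile.
- crate2_grip (a point): Centre of the top of crate2's grip block (x -87, z 70 in the crate's frame), in the middle of the -x end between its two slots: upright faces, 12 thick in x (-81 to -93), 28 wide in y, top flush with the rim. From above 22 of its height can be gripped, also in the nested pile.
- crate3_grip (a point): Centre of the top of crate3's grip block (x -87, z 70 in the crate's frame), in the middle of the -x end between its two slots: upright faces, 12 thick in x (-81 to -93), 28 wide in y, top flush with the rim. From above 22 of its height can be gripped, also in the nested pile.
- crate4_grip (a point): Centre of the top of crate4's grip block (x -87, z 70 in the crate's frame), in the middle of the -x end between its two slots: upright faces, 12 thick in x (-81 to -93), 28 wide in y, top flush with the rim. From above 22 of its height can be gripped, also in the nested pile.
- bottle1: Brown stoneware bottle with a pale band, standing on the bench at the start, may be absent (3 or 4 are there). 118 tall: straight body 44 in diameter up to 78, then a shoulder and a neck 24 in diameter. Origin at the centre of its base, z along its axis towards the mouth. About 0.28 kg, centre of mass about 48 from the base.
- bottle1_mid (a point): Point on bottle1's axis, 40 from its base.
- bottle2: Brown stoneware bottle with a pale band, standing on the bench at the start, may be absent (3 or 4 are there). 118 tall: straight body 44 in diameter up to 78, then a shoulder and a neck 24 in diameter. Origin at the centre of its base, z along its axis towards the mouth. About 0.28 kg, centre of mass about 48 from the base.
- bottle2_mid (a point): Point on bottle2's axis, 40 from its base.
- bottle3: Brown stoneware bottle with a pale band, standing on the bench at the start, may be absent (3 or 4 are there). 118 tall: straight body 44 in diameter up to 78, then a shoulder and a neck 24 in diameter. Origin at the centre of its base, z along its axis towards the mouth. About 0.28 kg, centre of mass about 48 from the base.
- bottle3_mid (a point): Point on bottle3's axis, 40 from its base.
- bottle4: Brown stoneware bottle with a pale band, standing on the bench at the start, may be absent (3 or 4 are there). 118 tall: straight body 44 in diameter up to 78, then a shoulder and a neck 24 in diameter. Origin at the centre of its base, z along its axis towards the mouth. About 0.28 kg, centre of mass about 48 from the base.
- bottle4_mid (a point): Point on bottle4's axis, 40 from its base.
- board_a: Fixed plywood ware board 220 x 190, 16 thick, origin at the centre of its underside; one carries crate1, the other the nested pile.
- board_b: Fixed plywood ware board 220 x 190, 16 thick, origin at the centre of its underside; one carries crate1, the other the nested pile.
- mug: Bystander: stoneware mug, 84 mm across, 95 mm tall, with a handle, origin at the centre of its underside; not part of the job.
- jug: Bystander: stoneware jug, 105 mm across, 150 mm tall, origin at the centre of its underside; not part of the job.
- bowl: Bystander: white bowl, 120 mm across, 55 mm tall, origin at the centre of its underside; not part of the job.
Things that resemble listed ones, but are neither listed nor needed, are in the scene too. Leave any orange or turquoise look-alike of the crate4 alone.

How it is judged:
By the outcome, as a careful person would: the job done as asked, in the order asked, and still so for the second after the job is handed in, with the robot touching nothing.
Of bottle1, bottle2, bottle3, bottle4 only 3 to 4 are there at a start; the rules pass over those that are not, and their reading is None.
At some moment in a run one of crate1, crate4 may be knocked a few centimetres aside while the robot is not near it.
It also fails if it takes over 210 s, if anything falls off the work surface, if the arm or the gripper's body presses on something with over 40 N, if the wrist force passes 120 N, or if a joint passes its speed limit or range.

## Working session

There is one attempt and no reset: what is moved stays moved. The work goes in short steps, each a Python script; the robot and the scene stay as the last script left them, time stands still between calls to the robot, and variables do not carry over. Pictures are saved under pics/ and viewed, at most 14 in all, crops included, and the job is handed in when it is done.

```bash
mkdir -p pics; ls
cat > h.py <<'E'
from workcell import env
import numpy as np, cv2
from scipy.spatial.transform import Rotation as R
def Rm(o): return R.from_euler('xyz',o,degrees=True).as_matrix()
def cam(f):
    K=np.array([[f['fx'],0,f['cx']],[0,f['fy'],f['cy']],[0,0,1.]]); return K,np.array(f['D'],float)
def proj(f,P):
    P=np.atleast_2d(P).astype(float); K,D=cam(f)
    c=(P-np.array(f['position']))@Rm(f['orientation']); c=c*[1,-1,-1]
    return cv2.projectPoints(c,np.zeros(3),np.zeros(3),K,D)[0][:,0]
def unproj(f,uv,z):
    K,D=cam(f); n=cv2.undistortPoints(np.array(uv,float).reshape(-1,1,2),K,D)[:,0]
    d=np.c_[n[:,0],-n[:,1],-np.ones(len(n))]@Rm(f['orientation']).T
    p=np.array(f['position']); return p+d*((z-p[2])/d[:,2])[:,None]
E
python3 - <<'E'
from h import *
for n in ['side','top']:
    f=env.grab_frame(n); cv2.imwrite(f'pics/{n}0.png',f['image'])
    print(n,np.round(f['position'],3),np.round(f['orientation'],1),f['fx'])
    for t in ['crate1','crate1_grip','bottle1','bottle1_mid','board_a','mug','jug','bowl']:
        print(t,[(np.round(d['xyz'],3).tolist(),round(d['score'],2)) for d in env.search_frame(f,t)])
print(env.read_state())
E
```

```text
pics
side [-0.277 -0.777  0.851] [ 56.3  -0.7 -43.2] 443.11633590014304
crate1 [([0.843, -0.073, 0.026], 0.94), ([0.544, -0.148, 0.089], 0.93), ([0.477, -0.231, 0.072], 0.86), ([0.539, 0.182, 0.035], 0.73), ([0.488, -0.234, 0.038], 0.66), ([0.18, -0.284, 0.009], 0.61)]
crate1_grip [([0.533, 0.376, 0.059], 0.4)]
bottle1 [([0.389, 0.361, 0.059], 0.92), ([0.394, -0.373, 0.065], 0.83), ([0.531, 0.376, 0.058], 0.73), ([0.538, -0.418, 0.071], 0.64)]
bottle1_mid [([0.392, -0.371, 0.064], 0.55)]
board_a [([0.472, 0.1, 0.016], 0.8), ([0.476, -0.241, 0.016], 0.59)]
mug [([0.676, 0.348, 0.063], 0.61)]
jug [([0.677, -0.367, 0.089], 0.63), ([0.487, -0.234, 0.034], 0.45)]
bowl [([0.38, 0.012, 0.037], 0.69)]
top [ 0.363 -0.006  1.001] [  8.9   0.1 -91.2] 352.56861984607076
crate1 [([0.811, -0.07, 0.01], 0.96), ([0.551, -0.171, 0.083], 0.74), ([0.543, 0.178, 0.018], 0.68), ([0.194, -0.304, 0.004], 0.66)]
crate1_grip [([0.545, 0.178, 0.018], 0.59)]
bottle1 [([0.545, -0.398, 0.082], 0.97), ([0.4, 0.366, 0.086], 0.92), ([0.4, -0.354, 0.082], 0.82), ([0.542, 0.178, 0.02], 0.7), ([0.539, 0.378, 0.084], 0
[... 284 characters left out ...]
9], 0.23)]
{'clock': 0.9, 'joint_positions': array([ 8.96441741e+01,  2.20380823e+01,  4.50641475e-01, -4.79618220e-05,
       -6.84103657e+01, -1.48176713e+01]), 'qvel': array([ 0.0908669 ,  0.02462526,  0.01726297,  0.02778129,  0.02191016,
       -0.03112811]), 'joint_torque': array([-1.75684909e-04, -3.90455353e+01,  1.87620914e+01,  4.22447428e+00,
        1.54768839e-02, -2.21872978e-05]), 'position': array([0.16354887, 0.60318472, 0.2225743 ]), 'tool_rot': array([-1.79997891e+02,  6.04090911e-04, -1.51735148e+01]), 'force': array([-0.17722111, -0.20663022, -0.57848969]), 'wrist_torque': array([-0.02759186,  0.0230498 ,  0.00695528]), 'finger_force': 0.0, 'opening': 1.0016284718910038}
```

View pics/top0.png

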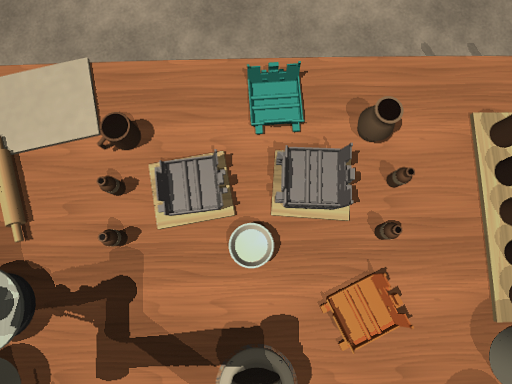

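View pics/side0.png

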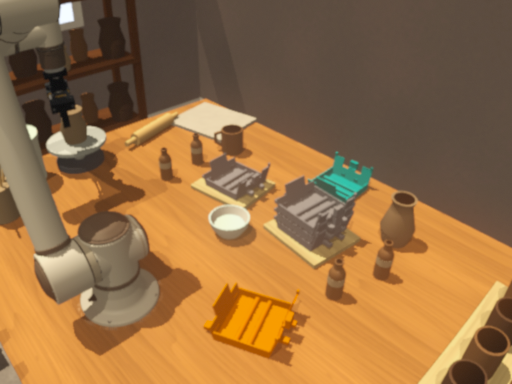

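The top view shows crate1 at about (190,188) px and the nested pile at (315,178). There are four bottles, at (112,185), (113,237), (400,177) and (388,230). The teal and orange crates are look-alikes, and the grip blocks are at the right, towards world -y. Next I'll take wrist views and check the reach for horizontal bottle grasps.

Run:
```python
from h import *
# horizontal grasp reach: tool z = (cos a, sin a, 0) tilted down by t
def Rt(a,t,flip=0):
    a=np.radians(a);t=np.radians(t)
    z=np.array([np.cos(a)*np.cos(t),np.sin(a)*np.cos(t),-np.sin(t)])
    y=np.array([-np.sin(a),np.cos(a),0])*(-1 if flip else 1)
    return R.from_matrix(np.c_[np.cross(y,z),y,z]).as_euler('xyz',degrees=True)
for b in [(.4,.366),(.54,.378),(.40,-.36),(.545,-.40)]:
    b=np.array(b); a0=np.degrees(np.arctan2(b[1],b[0]))
    for t in (0,10):
        ok=[]
        for da in (-60,-30,0,30,60):
            for fl in (0,1):
                o=Rt(a0+da,t,fl); d=Rm(o)[:,2]
                j=env.inverse_kinematics(np.r_[b,.055]+.019*d,o)
                if j is not None: ok.append((da,fl,np.round(j).tolist()))
        print(b,t,ok)
for n,p in (('c1',(.52,.17,.38)),('pile',(.54,-.13,.42))):
    env.goto(p,[180,0,0]); f=env.grab_frame('wrist'); cv2.imwrite(f'pics/w_{n}.png',f['image'])
    print(n,np.round(f['position'],3),np.round(f['orientation'],1),f['fx'],np.round(env.read_state()['joint_positions']))
    for t in ['crate1','crate1_grip']:
        print(t,[(np.round(d['xyz'],3).tolist(),round(d['score'],2)) for d in env.search_frame(f,t)])
cv2.imwrite('pics/w_both.png',cv2.resize(np.hstack([cv2.imread('pics/w_c1.png'),cv2.imread('pics/w_pile.png')]),(800,300)))
```

```text
[0.4   0.366] 0 [(-60, 0, [75.0, 52.0, -56.0, 87.0, -89.0, 72.0]), (-60, 1, [75.0, 52.0, -56.0, 87.0, -89.0, -108.0]), (0, 0, [12.0, 70.0, -54.0, -144.0, -119.0, 109.0]), (0, 1, [12.0, 70.0, -54.0, -144.0, -119.0, -71.0]), (30, 0, [5.0, 56.0, -34.0, -113.0, -90.0, 90.0]), (30, 1, [5.0, 56.0, -34.0, -113.0, -90.0, -90.0]), (60, 0, [11.0, 52.0, -14.0, -89.0, -91.0, 66.0]), (60, 1, [11.0, 52.0, -14.0, -89.0, -91.0, -114.0])]
[0.4   0.366] 10 [(-60, 0, [74.0, 46.0, -57.0, 91.0, -80.0, 77.0]), (-60, 1, [74.0, 46.0, -57.0, 91.0, -80.0, -103.0]), (0, 0, [11.0, 60.0, -57.0, -148.0, -104.0, 104.0]), (0, 1, [11.0, 60.0, -57.0, -148.0, -104.0, -76.0]), (30, 0, [6.0, 48.0, -35.0, -112.0, -77.0, 83.0]), (30, 1, [6.0, 48.0, -35.0, -112.0, -77.0, -97.0]), (60, 0, [13.0, 46.0, -15.0, -85.0, -81.0, 61.0]), (60, 1, [13.0, 46.0, -15.0, -85.0, -81.0, -119.0])]
[0.54  0.378] 0 [(-60, 0, [59.0, 54.0, -42.0, 96.0, -91.0, 84.0]), (-60, 1, [59.0, 54.0, -42.0, 96.0, -91.0, -96.0]), (0, 0, [12.0, 58.0, -42.0, -156.0, -99.0, 94.0]), (0, 1, [12.0, 58.0, -42.0, -156.0, -99.0, -86.0]), (30, 0, [5.0, 53.0, -22.0, -
[... 2370 characters left out ...]
 279.75243200342385 [ 35.  10.   6.  -0. -86.  55.]
crate1 [([0.549, -0.172, 0.089], 0.98), ([0.545, 0.174, 0.018], 0.79), ([0.743, -0.08, 0.005], 0.69), ([0.558, -0.078, 0.05], 0.59), ([0.562, -0.083, 0.086], 0.57)]
crate1_grip [([0.547, 0.172, 0.026], 0.61)]
pile [ 0.619 -0.128  0.581] [-16.7   0.1 -89.9] 279.75243200342385 [  3.  11.  13.  -0. -92.  87.]
crate1 [([0.758, -0.074, 0.004], 0.82), ([0.186, -0.276, 0.002], 0.69), ([0.544, 0.189, 0.027], 0.66), ([0.554, -0.168, 0.085], 0.56), ([0.376, -0.003, 0.028], 0.42)]
crate1_grip [([0.544, 0.183, 0.033], 0.61)]<sys>:0: UserWarning: Gimbal lock detected. Setting third angle to zero since it is not possible to uniquely determine all angles.
```

View pics/w_both.png

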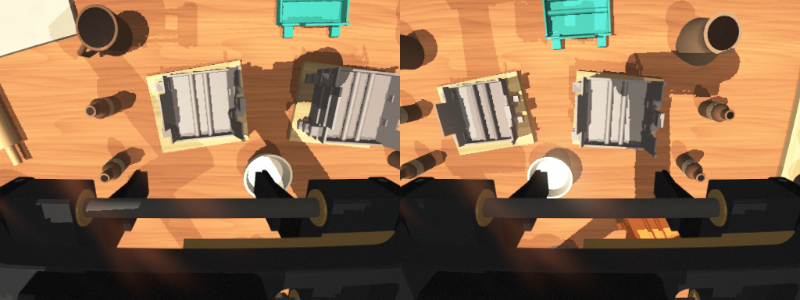

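The wrist views show crate1 and the pile fully visible above the fingers. Next I'll fit the crate poses by silhouette and get the arm's link geometry from IK samples, so I can check clearances.

```bash
cat >> h.py <<'E'
from scipy.optimize import minimize
def box(x0,x1,y0,y1,z0,z1): return np.array([[x,y,z] for x in(x0,x1) for y in(y0,y1) for z in(z0,z1)])/1000.
def wall(s,y0,y1,z1,z0=0):   # leaning end wall piece
    X=lambda z:68+z*.25; return np.array([[s*(X(z)-d),y,z] for z in(z0,z1) for d in(0,4) for y in(y0,y1)])/1000.
MODEL=[box(-68,68,-76,76,0,4),box(-70,70,-76,-72,0,26),box(-70,70,72,76,0,26),
 wall(1,-76,76,40),wall(1,-39,39,70),wall(-1,-76,76,40),wall(-1,-76,-38,70),wall(-1,38,76,70),wall(-1,-14,14,70),
 box(-93,-81,-14,14,48,70),box(-88,-83,-76,-69,66,80),box(-88,-83,69,76,66,80)]+\
 [box(75,98,s*54-10,s*54+10,10,20) for s in(1,-1)]+[box(-98,-75,s*26-7,s*26+7,10,20) for s in(1,-1)]
def T(p,P): # p=(x,y,yaw deg), z separately
    c,s=np.cos(np.radians(p[3])),np.sin(np.radians(p[3]))
    return P@np.array([[c,-s,0],[s,c,0],[0,0,1]]).T+np.array(p[:3])
def render(f,poses,S=3):
    im=np.zeros((384*S,512*S),np.uint8)
    for p in poses:
        for m in MODEL:
            h=cv2.convexHull(((proj(f,T(p,m))+.5)*S*16-8).astype(np.int32))
            cv2.fillConvexPoly(im,h,255,cv2.LINE_AA,4)
    return cv2.resize(im,(512,384),interpolation=cv2.INTER_AREA)/255.
def fit(views,zs,p0):
    """views: list of (frame, mask float); one x,y,yaw; crates at heights zs"""
    def cost(q):
        c=0
        for f,m in views:
            r=render(f,[(q[0]/100,q[1]/100,z,q[2]*3) for z in zs]); c+=1-np.minimum(r,m).sum()/np.maximum(r,m).sum()
        return c/len(views)
    q0=np.array([p0[0]*100,p0[1]*100,p0[2]/3])
    s=np.vstack([q0,q0+[2,0,0],q0+[0,2,0],q0+[0,0,2]])
    r=minimize(cost,q0,method='Nelder-Mead',options=dict(initial_simplex=s,xatol=.01,fatol=1e-4,maxiter=150))
    return np.array([r.x[0]/100,r.x[1]/100,r.x[2]*3]),r.fun
def cmask(f,xy,z=.06,name='crate1'):
    uv=proj(f,[[*xy,z]])[0]; best=None
    for d in env.trace(f,name):
        m=d['mask']; v,u=np.nonzero(m)
        e=np.hypot(u.mean()-uv[0],v.mean()-uv[1]) if len(u) else 1e9
        if e<25 and (best is None or d['score']>best[0]): best=(d['score'],m.astype(float))
    return best
E
python3 - <<'E'
from h import *
tiles=[]
def do(n,xy,zs,fs):
    vs=[]
    for f in fs:
        b=cmask(f,xy,zs[-1]+.03)
        if b is None: print(n,'no mask',f['shot']); continue
        v=[(f,b[1])]; q,c=fit(v,zs,(*xy,90)); print(n,round(b[0],2),int(b[1].sum()),'single',np.round(q,4),round(c,3)); vs+=v
    q,c=fit(vs,zs,(*xy,90)); print(n,'joint',np.round(q,4),round(c,3))
    for f,m in vs:
        im=f['image'].copy(); r=render(f,[(q[0],q[1],z,q[2]) for z in zs])>.5
        for mm,col in ((r,(0,0,255)),(m>.5,(0,255,0))): cv2.drawContours(im,cv2.findContours(mm.astype(np.uint8),0,1)[0],-1,col,1)
        u,v=proj(f,[[*xy,.06]])[0].astype(int); c=im[max(v-70,0):v+70,max(u-85,0):u+85]; tiles.append(cv2.resize(c,(266,220)))
    return q
fs=[env.grab_frame(n) for n in('top','side')]
env.goto((.52,.17,.38),[180,0,0]); 
do('c1',(.54,.178),[.016],fs+[env.grab_frame('wrist')])
env.goto((.54,-.13,.42),[180,0,0]); do('pile',(.545,-.17),[.016,.046,.076],fs+[env.grab_frame('wrist')])
while len(tiles)<6: tiles.append(np.zeros_like(tiles[0]))
cv2.imwrite('pics/fit.png',np.vstack([np.hstack(tiles[:3]),np.hstack(tiles[3:6])]))
f=fs[0]
print('orange',np.round(unproj(f,[(320,305),(388,268),(410,325),(345,350)],.03)[:,:2],3).tolist(),'wheel',np.round(unproj(f,[(33,305),(8,270)],.08)[:,:2],3).tolist())
# arm geometry
rng=np.random.default_rng(0);Js=[];Ps=[];Os=[]
for k in range(60):
    p=[rng.uniform(.4,.6),rng.uniform(-.3,.3),rng.uniform(.15,.4)];o=[180+rng.uniform(-50,50),rng.uniform(-50,50),rng.uniform(-90,90)]
    j=env.inverse_kinematics(p,o)
    if j is not None: Js.append(j);Ps.append(p);Os.append(o)
import itertools
best=None
ax=lambda a,t:R.from_euler(a,t,degrees=True).as_matrix()
for s4,s6 in itertools.product((1,-1),(1,-1)):
    rows=[]
    for j in Js:
        a=ax('z',j[0]);b=a@ax('y',j[1]);c=b@ax('y',-j[2]);d=c@ax('x',s4*j[3]);e=d@ax('y',-j[4]);g=e@ax('x',s6*j[5])
        rows.append(np.hstack([a,b,c,d,e,g]))
    v,res,rk,_=np.linalg.lstsq(np.vstack(rows),np.hstack(Ps),rcond=None)
    err=np.abs(np.vstack(rows)@v-np.hstack(Ps)).max()
    if best is None or err<best[0]: best=(err,s4,s6,v)
print(len(Js),best[0],best[1:3],np.round(best[3].reshape(6,3),3).tolist())
E
```

```text
c1 no mask 5
c1 0.68 1838 single [ 0.5412  0.1657 96.3151] 0.05
c1 0.84 8932 single [ 0.5437  0.1716 96.3203] 0.039
c1 joint [ 0.5434  0.1698 96.2431] 0.06
pile 0.63 3909 single [ 0.5512 -0.1626 85.7227] 0.132
pile 0.89 2432 single [ 0.5904 -0.1283 74.2015] 0.36
pile 0.65 9790 single [ 0.549  -0.1608 87.0127] 0.024
pile joint [ 0.5492 -0.1612 86.9233] 0.182
orange [[0.211, -0.174], [0.303, -0.363], [0.153, -0.412], [0.094, -0.235]] wheel [[0.23, 0.568], [0.319, 0.641]]
57 9.159339953157541e-16 (-1, 1) [[-0.0, 0.0, 0.161], [-0.0, -0.0, 0.565], [0.211, -0.0, -0.0], [0.211, -0.08, -0.0], [0.153, -0.08, -0.0], [0.153, 0.0, -0.0]]
```

View pics/fit.png

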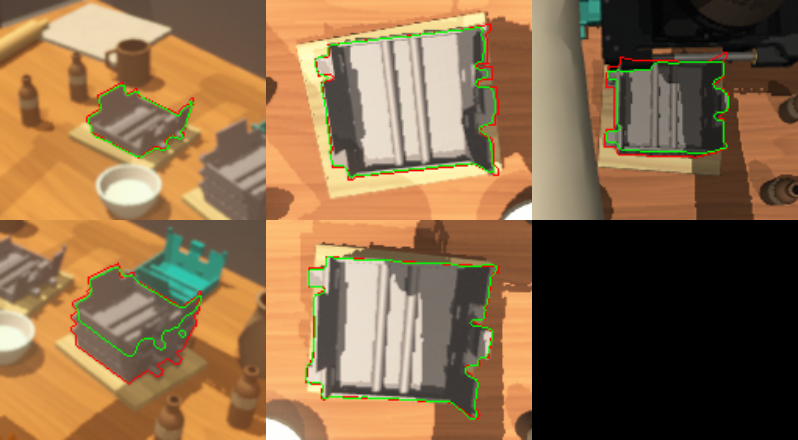

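The silhouette fits are good in the wrist view:
- crate1 is at (0.5437, 0.1716), yaw 96.3°.
- The pile is at (0.549, -0.161), yaw 87°.

The arm kinematics fit exactly. Next I'll fit the bottles and plan the bottle grasps with clearance checks.

```bash
cat >> h.py <<'E'
from scipy.optimize import least_squares
LO=np.array([-179.83,-69.29,-61.27,-181.25,-171.15,-177.46]);HI=np.array([179.83,118.12,80.66,117.63,-9.14,177.46])
ax=lambda a,t:R.from_euler(a,t,degrees=True).as_matrix()
def chain(j):
    a=ax('z',j[0]);b=a@ax('y',j[1]);c=b@ax('y',-j[2]);d=c@ax('x',-j[3]);e=d@ax('y',-j[4]);g=e@ax('x',j[5])
    S=np.array([0,0,.161]);E=S+b@[0,0,.565];W=E+c@[.422,0,0];V=W+d@[0,-.16,0];P=V+e@[.306,0,0]
    return [S,E,W,V,P],g
CT=None
def C():
    global CT
    if CT is None:
        s=env.read_state(); CT=chain(s['joint_positions'])[1].T@Rm(s['tool_rot']); CT=np.round(CT)
    return CT
def ikall(p,M,n=25,seed=0):
    rng=np.random.default_rng(seed);out=[]
    def f(j):
        k,g=chain(j); return np.r_[(k[-1]-p)*5,(g@C()-M).ravel()]
    for _ in range(n):
        r=least_squares(f,rng.uniform(LO,HI),bounds=(LO,HI),x_scale=50,max_nfev=80)
        if r.cost<1e-8 and all(np.abs(r.x-o).max()>2 for o in out): out.append(r.x)
    return out
# obstacles: x0,x1,y0,y1,h
OBS=dict(c1=(.455,.635,.065,.28,.105),pile=(.455,.645,-.275,-.055,.165),bowl=(.31,.44,-.055,.075,.06),mug=(.63,.74,.30,.43,.10),
 jug=(.64,.76,-.41,-.28,.16),orange=(.09,.31,-.42,-.17,.085),wheel=(.1,.33,.54,.8,.25),rack=(.2,.8,-.9,-.56,.15))
def clear(j,obs):
    (S,E,W,V,P),g=chain(j); M=g@C(); pts=[]
    for A,B,r in((S,E,.06),(E,W,.055),(W,V,.055),(V,P-M[:,2]*.16,.055)):
        for t in np.linspace(0,1,9): pts.append((A+(B-A)*t,r))
    for k in(.075,.11,.15):
        for u in np.linspace(-.085,.085,7): pts.append((P-M[:,2]*(k+.03)+M[:,1]*u,.0375))
    for u in(-.045,.045):
        for k in (.0,.03,.05): pts.append((P-M[:,2]*k+M[:,1]*u,.012))
    best=(9,'')
    for i,(q,r) in enumerate(pts):
        if i>8 and q[2]-r<best[0]: best=(q[2]-r,'bench')
        if i<9: continue
        for n,(x0,x1,y0,y1,h) in obs.items():
            d=np.linalg.norm(np.maximum(np.maximum([x0-q[0],y0-q[1],-9],[q[0]-x1,q[1]-y1,q[2]-h]),0))-r
            if d<best[0]: best=(d,n)
    return best
BOT=[(22,0,78),(17,78,90),(12,90,118)]
def rbot(f,xy,S=3):
    im=np.zeros((384*S,512*S),np.uint8); th=np.linspace(0,2*np.pi,24)
    for r,a,b in BOT:
        P=np.array([[xy[0]+r/1e3*np.cos(t),xy[1]+r/1e3*np.sin(t),z/1e3] for z in(a,b) for t in th])
        cv2.fillConvexPoly(im,cv2.convexHull(((proj(f,P)+.5)*S*16-8).astype(np.int32)),255,cv2.LINE_AA,4)
    return cv2.resize(im,(512,384),interpolation=cv2.INTER_AREA)/255.
def fitbot(views,xy):
    cost=lambda q:sum(1-np.minimum(r:=rbot(f,q/100),m).sum()/np.maximum(r,m).sum() for f,m in views)/len(views)
    q0=np.array(xy)*100; r=minimize(cost,q0,method='Nelder-Mead',options=dict(initial_simplex=[q0,q0+[1,0],q0+[0,1]],xatol=.01,fatol=1e-4))
    return r.x/100,r.fun
def tiltR(a,t,fl):
    a,t=np.radians([a,t]); z=np.array([np.cos(a)*np.cos(t),np.sin(a)*np.cos(t),-np.sin(t)]); y=np.array([-np.sin(a),np.cos(a),0])*(-1)**fl
    return np.c_[np.cross(y,z),y,z]
E
python3 - <<'E'
from h import *
import json
fs=[env.grab_frame(n) for n in('top','side')]; B=[]
M=[[d for d in env.trace(f,'bottle1') if d['score']>.3] for f in fs]
for xy in [(.39,.366),(.535,.378),(.395,-.365),(.54,-.405)]:
    vs=[]
    for f,ms in zip(fs,M):
        uv=proj(f,[[*xy,.06]])[0]
        for d in ms:
            v,u=np.nonzero(d['mask'])
            if len(u) and np.hypot(u.mean()-uv[0],v.mean()-uv[1])<14: vs.append((f,d['mask'].astype(float))); break
    s=[np.round(fitbot([v],xy)[0],4).tolist() for v in vs]; q,c=fitbot(vs,xy); print(s,np.round(q,4),round(c,3)); B.append(q.tolist())
json.dump(B,open('bot.json','w'))
h=.060
for i,b in enumerate(B):
    obs=dict(OBS)
    for k,o in enumerate(B):
        if k!=i: obs['b%d'%k]=(o[0]-.022,o[0]+.022,o[1]-.022,o[1]+.022,.118)
    res=[]
    for a in range(-180,180,20):
        for t in (15,):
            Mx=tiltR(a,t,0); p=np.r_[b,h]+.015*Mx[:,2]
            for j in ikall(p,Mx,8,seed=a+200):
                c=clear(j,obs); c2=clear(ikn,obs) if 0 else c
                res.append((round(c[0],3),c[1],a,np.round(j).astype(int).tolist()))
    res.sort(reverse=True,key=lambda r:r[0]); print(i,*res[:6],sep='\n ')
E
```

```text
[[0.4013, 0.3802], [0.399, 0.3768]] [0.4003 0.3787] 0.117
[[0.5441, 0.3904], [0.5418, 0.3831]] [0.5444 0.3892] 0.105
[[0.4037, -0.3625], [0.4023, -0.3656]] [ 0.4037 -0.3641] 0.091
[[0.5503, -0.405], [0.5522, -0.409]] [ 0.5523 -0.409 ] 0.123
0
 (np.float64(-0.013), 'c1', 60, [8, 45, -45, -128, -75, 90])
 (np.float64(-0.038), 'b1', -140, [53, 63, 27, -16, -127, 103])
 (np.float64(-0.038), 'c1', 80, [10, 41, -30, -104, -69, 109])
 (np.float64(-0.038), 'c1', 100, [14, 42, -17, -86, -75, 122])
 (np.float64(-0.038), 'b1', 160, [31, 54, 17, -52, -109, 131])
 (np.float64(-0.04), 'b1', -160, [45, 61, 28, -31, -126, 116])
1
 (np.float64(-0.036), 'wheel', -100, [58, 68, 25, 25, -119, 71])
 (np.float64(-0.038), 'mug', -140, [46, 76, 57, -11, -145, 101])
 (np.float64(-0.038), 'mug', -120, [52, 73, 43, 10, -134, 81])
 (np.float64(-0.048), 'mug', -160, [39, 74, 61, -35, -146, 125])
 (np.float64(-0.054), 'mug', 140, [21, 58, 30, -62, -107, 143])
 (np.float64(-0.055), 'wheel', -80, [62, 62, 7, 37, -103, 69])
2
 (np.float64(-0.042), 'orange', -40, [-75, 52, -57, -147, -91, 79])
 (np.float64(-0.042), 'orange', -20, [-78, 44, -41, -121, -72, 94])
 (np.float64(-0.042), 'orange', 0, [-75, 41, -27, -98, -70, 113])
 (np.float64(-0.042), 'orange', 20, [-70, 43, -14, -81, -78, 124])
 (np.float64(-0.045), 'jug', 140, [-30, 62, 24, -11, -126, 99])
 (np.float64(-0.052), 'pile', -100, [-13, 42, -58, 96, -76, 101])
3
 (np.float64(-0.038), 'b2', -40, [-56, 45, -42, -163, -72, 91])
 (np.float64(-0.038), 'b2', 0, [-62, 43, -14, -106, -62, 123])
 (np.float64(-0.038), 'b2', 20, [-59, 46, 0, -87, -72, 135])
 (np.float64(-0.038), 'jug', 160, [-22, 77, 56, 3, -143, 87])
 (np.float64(-0.055), 'jug', -180, [-17, 72, 37, 21, -127, 73])
 (np.float64(-0.055), 'jug', -160, [-12, 66, 18, 33, -111, 68])
```

```bash
cat >> h.py <<'E'
def rect(x,y,yaw,x0,x1,y0,y1): return T((x,y,0,yaw),np.array([[x0,y0,0],[x1,y0,0],[x1,y1,0],[x0,y1,0]])/1e3)[:,:2]
def circ(x,y,r): t=np.linspace(0,6.28,25)[:-1]; return np.c_[x+r*np.cos(t),y+r*np.sin(t)]
def crate_obs(n,x,y,yaw,z): return {n+'+':(rect(x,y,yaw,66,100,-78,78),z+.082),n+'-':(rect(x,y,yaw,-100,-66,-78,78),z+.082),n+'m':(rect(x,y,yaw,-66,66,-78,78),z+.03)}
OB2={**crate_obs('c1',.5437,.1716,96.3,.016),**crate_obs('pile',.549,-.161,87,.076),'bowl':(circ(.375,.012,.063),.057),
 'mug':(circ(.685,.358,.055),.1),'jug':(circ(.693,-.343,.06),.155),'wheel':(circ(.235,.65,.09),.25),
 'orange':(np.array([[.216,-.165],[.31,-.365],[.148,-.42],[.085,-.232]]),.085),'rack':(np.array([[.2,-.57],[.85,-.57],[.85,-.8],[.2,-.8]]),.15)}
def clear2(j,obs):
    (S,E,W,V,Pp),g=chain(j); M=g@C(); pts=[]
    for A,B,r in((E,W,.055),(W,V,.055),(V,Pp-M[:,2]*.16,.055)):
        for t in np.linspace(0,1,9): pts.append((A+(B-A)*t,r))
    for k in(.0705,.10,.13,.16):
        for u in np.linspace(-.095,.095,9):
            for w in(-.0375,.0375): pts.append((Pp-M[:,2]*k+M[:,1]*u+M[:,0]*w,0))
    for u in(-.05,.05):
        for k in (.0,.03,.06): pts.append((Pp-M[:,2]*k+M[:,1]*u,.01))
    best=(9,'')
    for q,r in pts:
        if q[2]-r<best[0]: best=(q[2]-r,'bench')
        for n,(poly,h) in obs.items():
            dz=q[2]-h
            if dz-r>best[0]: continue
            dh=-cv2.pointPolygonTest((poly*1e3).astype(np.float32),(float(q[0]*1e3),float(q[1]*1e3)),True)/1e3
            d=(np.hypot(max(dh,0),max(dz,0)) if max(dh,dz)>0 else max(dh,dz))-r
            if d<best[0]: best=(d,n)
    return best
def botobs(B): return {'b%d'%k:(circ(*o,.024),.12) for k,o in enumerate(B) if o is not None}
E
python3 - <<'E'
from h import *
import json
B=json.load(open('bot.json'))
for i,b in enumerate(B):
    ob=botobs(B); ob.pop('b%d'%i); obs={**OB2,**ob}; res=[]
    for a in range(-180,180,15):
        for t,h in ((15,.062),(20,.066)):
            Mx=tiltR(a,t,0); p=np.r_[b,h]+.014*Mx[:,2]
            for j in ikall(p,Mx,8,seed=a+200):
                c=clear2(j,obs); res.append((round(float(c[0]),3),c[1],a,t,np.round(j).astype(int).tolist()))
    res.sort(reverse=True,key=lambda r:r[0]); print(i,*res[:5],sep='\n ')
E
```

```text
0
 (0.05, 'bench', -15, 20, [71, 39, -57, 96, -70, 96])
 (0.04, 'bench', -15, 15, [73, 42, -57, 95, -76, 99])
 (0.034, 'c1+', 45, 20, [12, 44, -56, -149, -78, 85])
 (0.014, 'c1+', 60, 15, [8, 45, -45, -128, -75, 90])
 (0.013, 'c1+', 60, 20, [9, 39, -44, -127, -65, 96])
1
 (0.02, 'wheel', -105, 20, [56, 67, 29, 20, -119, 73])
 (0.015, 'mug', -105, 15, [56, 69, 30, 21, -123, 73])
 (-0.007, 'mug', -120, 15, [52, 73, 43, 10, -134, 81])
 (-0.007, 'mug', -120, 20, [52, 70, 41, 9, -130, 81])
 (-0.014, 'b0', -30, 15, [61, 47, -38, 88, -75, 85])
2
 (-0.015, 'orange', -45, 20, [-72, 46, -60, -155, -84, 83])
 (-0.016, 'orange', 30, 20, [-66, 41, -9, -72, -79, 131])
 (-0.023, 'orange', -30, 20, [-77, 41, -48, -133, -69, 91])
 (-0.024, 'orange', -15, 20, [-76, 37, -37, -113, -63, 106])
 (-0.024, 'orange', 0, 20, [-73, 37, -26, -96, -65, 119])
3
 (-0.01, 'pile-', -45, 20, [-53, 41, -44, -171, -65, 91])
 (-0.011, 'pile-', -45, 15, [-53, 45, -45, -172, -75, 90])
 (-0.026, 'rack', 30, 20, [-57, 46, 6, -76, -75, 143])
 (-0.027, 'jug', 150, 20, [-25, 76, 60, -8, -144, 98])
 (-0.033, 'b2', 0, 15, [-62, 43, -14, -106, -62, 123])
```

Bottle 0 and then bottle 1 are reachable sideways. The right-hand ones open up once the pile is lower. First I'll put bottle 0 into crate1.

```bash
cat >> h.py <<'E'
def J(): return np.array(env.read_state()['joint_positions'])
def eul(M): return R.from_matrix(M).as_euler('xyz',degrees=True).tolist()
def pathclear(j0,j1,obs): return min((clear2(j0+(j1-j0)*s,obs) for s in np.linspace(0,1,15)),key=lambda c:c[0])
def best_ik(p,M,obs=None,n=14,j0=None):
    j0=J() if j0 is None else j0; c=ikall(p,M,n)
    sc=[(np.abs(j-j0).max()-(2000*min(0,pathclear(j0,j,obs)[0]-.01) if obs else 0),j) for j in c]
    return min(sc,key=lambda s:s[0])[1] if sc else None
def pick_bottle(b,a,t,h,obs,go=True,ups=.17):
    """tilted side grasp, coming straight down over the bottle"""
    out=[]
    for fl in(0,1):
        M=tiltR(a,t,fl); p=np.r_[b,h]+.014*M[:,2]; q=best_ik(p+[0,0,ups],M,obs)
        if q is not None: out.append((np.abs(q-J()).max(),fl,M,p,q))
    if not out: print('no ik'); return None
    d,fl,M,p,q=min(out,key=lambda o:o[0]); pc=pathclear(J(),q,obs); fc=clear2(best_ik(p,M,j0=q),obs)
    print('pick: pre',np.round(q).tolist(),'path',pc,'final',fc)
    if not go or pc[0]<.005 or fc[0]<.005: print('NOT MOVED'); return None
    env.gripper_to(1.0); env.set_joints(q); env.move_straight(p.tolist(),rate=.12,force_limit=12)
    env.gripper_to(0.2,40); s=env.read_state(); print('grip',s['opening'],s['finger_force'],s['clock'],'err',np.round(s['position']-p,4))
    env.move_straight((p+[0,0,.27]).tolist(),rate=.2); s=env.read_state(); print('lifted',s['opening'],s['force'])
    return Rm(s['tool_rot'])
def place_bottle(Mp,h,cr,z,obs,go=True):
    """Mp tool rotation at pick (bottle vertical); cr crate x,y,yaw, z underside"""
    u=Mp.T@[0,0,1.]; y=np.array([0,1.,0]); A=np.c_[u,y,np.cross(u,y)]; opts=[]
    cy=ax('z',cr[2])[:,1]
    for m in(cy,-cy):
        for n in(ax('z',cr[2])[:,0],-ax('z',cr[2])[:,0]):
            M=np.c_[m,n,np.cross(m,n)]@A.T
            if M[2,2]>-.5: continue
            ap=np.r_[cr[:2],z+.033]+m*(h-.059); p=ap+.014*M[:,2]
            q=best_ik(p+[0,0,.17],M,obs)
            if q is not None: pc=pathclear(J(),q,obs); opts.append((np.abs(q-J()).max()+(1e4 if pc[0]<.0 else 0),M,p,q,pc,m))
    d,M,p,q,pc,m=min(opts,key=lambda o:o[0]); print('place: pre',np.round(q).tolist(),'path',pc,'mouth',np.round(m,2))
    if not go or pc[0]<.0: print('NOT MOVED'); return
    env.set_joints(q); env.move_straight((p+[0,0,.012]).tolist(),rate=.15,force_limit=15)
    r=env.move_straight((p-[0,0,.004]).tolist(),rate=.04,force_limit=5); s=env.read_state(); print('down',r,np.round(s['position']-p,4),s['force'])
    env.gripper_to(.72); env.move_straight((p+[0,0,.17]).tolist(),rate=.2); print('clock',env.read_state()['clock'])
E
python3 - <<'E'
from h import *
import json
B=json.load(open('bot.json')); ob=botobs(B); ob.pop('b0'); obs={**OB2,**ob}
M=pick_bottle(B[0],-15,15,.062,obs)
if M is not None:
    place_bottle(M,.062,(.5437,.1716,96.3),.016,obs)
    f=env.grab_frame('side'); g=env.grab_frame('wrist'); cv2.imwrite('pics/b0.png',np.vstack([f['image'][100:300],g['image'][:300]]))
E
```

```text
pick: pre [76.0, 23.0, -54.0, 86.0, -76.0, 76.0] path (np.float64(0.057550397411815564), 'wheel') final (np.float64(0.04040105756188641), 'bench')
grip 0.6116475298989869 35.59873814927414 11.9833 err [-0.0001 -0.0005 -0.0002]
lifted 0.5941231754164777 [ 0.84256277 -0.70964782 -4.01871639]Traceback (most recent call last):
  File "<stdin>", line 6, in <module>
  File "h.py", line 163, in place_bottle
    d,M,p,q,pc,m=min(opts,key=lambda o:o[0]); print('place: pre',np.round(q).tolist(),'path',pc,'mouth',np.round(m,2))
                 ~~~^^^^^^^^^^^^^^^^^^^^^^^^
ValueError: min() iterable argument is empty
```

```bash
ls pics
```

```text
fit.png
side0.png
top0.png
w_both.png
w_c1.png
w_pile.png
```

```bash
sed -i "s/u=Mp.T@\[0,0,1.\]; y=/u=Mp.T@[0,0,1.]; u[1]=0; u=u\/np.linalg.norm(u); y=/" h.py
python3 - <<'E'
from h import *
import json
B=json.load(open('bot.json')); ob=botobs(B); ob.pop('b0'); obs={**OB2,**ob}
M=Rm(env.read_state()['tool_rot'])
place_bottle(M,.062,(.5437,.1716,96.3),.016,obs)
f=env.grab_frame('side'); g=env.grab_frame('wrist'); cv2.imwrite('pics/b0.png',np.vstack([f['image'][100:300],g['image'][:300]]))
E
```

```text
place: pre [38.0, 10.0, -26.0, 14.0, -40.0, 131.0] path (np.float64(0.08023162863624764), 'c1+') mouth [-0.99 -0.11  0.  ]Traceback (most recent call last):
  File "<stdin>", line 5, in <module>
  File "h.py", line 166, in place_bottle
    r=env.move_straight((p-[0,0,.004]).tolist(),rate=.04,force_limit=5); s=env.read_state(); print('down',r,np.round(s['position']-p,4),s['force'])
workcell.Unreachable: the arm cannot follow that straight line within its joint ranges
```

```bash
python3 - <<'E'
import re
s=open('h.py').read()
s=s.replace("if q is not None: pc=pathclear(J(),q,obs); opts","qb=ikbr(p-[0,0,.006],M,q) if q is not None else None\n            if qb is not None: print('opt',np.round(m,1),np.round(q),np.round(qb)); pc=pathclear(J(),q,obs); opts")
s+='''
def ikbr(p,M,j0):
    """IK on the branch of j0, within ranges with a margin"""
    f=lambda j:np.r_[(chain(j)[0][-1]-p)*5,(chain(j)[1]@C()-M).ravel()]
    r=least_squares(f,j0,x_scale=50); j=r.x
    return j if r.cost<1e-8 and np.all(j>LO+1) and np.all(j<HI-1) and np.abs(j-j0).max()<90 else None
'''
open('h.py','w').write(s)
E
python3 - <<'E'
from h import *
s=env.read_state();print(np.round(s['joint_positions']),s['position'],s['tool_rot'],s['force'],s['opening'])
import json
B=json.load(open('bot.json')); ob=botobs(B); ob.pop('b0'); obs={**OB2,**ob}
p=s['position']+[0,0,.17]; env.move_straight(p.tolist(),rate=.2)
# ideal pick rotation has bottle axis: recover from current tilt
Mp=tiltR(-15,15,0) 
for fl in(0,1):
    place_bottle(tiltR(-15,15,fl),.062,(.5437,.1716,96.3),.016,obs,go=False)
E
```

```text
[ 33.  21. -46.  45. -11. 103.] [0.5449915  0.17174585 0.04795648] [163.31329194  -2.11323598  89.31708316] [-1.0285558  -2.81390162  3.1034493 ] 0.594822001760668
opt [-1.  -0.1  0. ] [  38.   11.  -24.   11.  -43. -141.] [  34.   24.  -44.   39.  -11. -115.]
opt [ 1.   0.1 -0. ] [ 30.  25.   4.  -6. -82.  23.] [ 30.  35.  -7.  -7. -62.  20.]
place: pre [30.0, 25.0, 4.0, -6.0, -82.0, 23.0] path (np.float64(0.09534725150040266), 'c1+') mouth [ 0.99  0.11 -0.  ]
NOT MOVED
opt [-1.  -0.1  0. ] [ 38.  11. -24.  11. -43.  39.] [ 34.  24. -44.  39. -11.  65.]
opt [ 1.   0.1 -0. ] [  30.   25.    4.   -6.  -82. -157.] [  30.   35.   -7.   -7.  -62. -160.]
place: pre [38.0, 11.0, -24.0, 11.0, -43.0, 39.0] path (np.float64(0.09734067052047592), 'c1-') mouth [-0.99 -0.11  0.  ]
NOT MOVED
```

Run:
```python
from h import *
s=env.read_state();print(np.round(s['joint_positions'],1),s['position'],s['tool_rot'],s['force'],s['clock'])
f=env.grab_frame('side'); g=env.grab_frame('wrist'); cv2.imwrite('pics/b0.png',np.vstack([f['image'][60:300],g['image'][:340]]))
```

```text
[ 38.2   9.2 -25.1  13.1 -42.2 132.1] [0.54472813 0.17156911 0.21740683] [163.40424136  -2.07265303  89.29882703] [ 0.11655652 -0.42116153 -3.36234028] 18.45
```

View pics/b0.png

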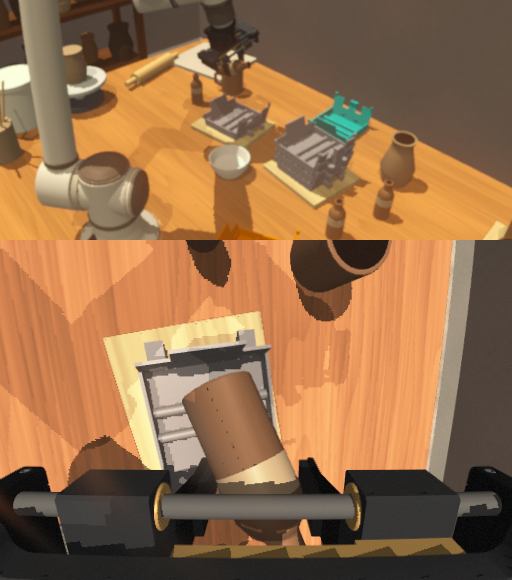

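Run:
```python
from h import *
s=env.read_state(); g=chain(s['joint_positions'])[1]; print(g.T@Rm(s['tool_rot']), chain(s['joint_positions'])[0][-1]-s['position'])
```

```text
[[-2.85458553e-18  1.85580936e-16  1.00000000e+00]
 [ 1.02046446e-01  9.94779635e-01 -3.05549644e-16]
 [-9.94779635e-01  1.02046446e-01  1.56444425e-16]] [ 1.50794351e-04 -3.93912384e-05  8.66213292e-04]
```

The FK has the wrong sign for j6. The position fit can't show that, so bottle 0 was gripped skewed. I'll stand it back where it was, fix the sign and regrasp.

```bash
cp h.py h_old.py; sed -i "s/g=e@ax('x',j\[5\])/g=e@ax('x',-j[5])/; s/CT=np.round(CT)/assert np.abs(CT-np.round(CT)).max()<.02,CT; CT=np.round(CT)/" h.py
python3 - <<'E'
import h_old as o, numpy as np, json
from h import *
print(C())
B=json.load(open('bot.json'))
# convention used at the pick: C from state j=[3,11,13,0,-92,87], tool [180,0,0]
j=env.inverse_kinematics((.54,-.13,.42),[180,0,0]); 
o.CT=np.round(o.chain(np.array([j[0],j[1],j[2],0,j[4],90-j[0]]))[1].T@Rm([180,0,0])); print(o.CT)
best=None
for fl in(0,1):
    M=tiltR(-15,15,fl); p=np.r_[B[0],.062]+.014*M[:,2]
    for q in o.ikall(p+[0,0,.17],M,14):
        d=np.abs(q-[76,23,-54,86,-76,76]).max()
        if best is None or d<best[0]: best=(d,q,p)
d,q,p=best; Mt=chain(q)[1]@C(); print(d,np.round(q,1),'true M vertical in tool',np.round(Mt.T@[0,0,1],3))
np.savez('put.npz',q=q,p=p)
print(pathclear(J(),q,OB2))
if d<1 and abs(chain(q)[0][-1]-p-[0,0,.17]).max()<1e-4:
    env.set_joints(q); print(np.round(env.read_state()['position']-p,4))
    env.move_straight((p+[0,0,.01]).tolist(),rate=.12,force_limit=8)
    print(env.move_straight((p-[0,0,.003]).tolist(),rate=.03,force_limit=4),np.round(env.read_state()['position']-p,4))
    env.gripper_to(1.0); env.move_straight((p+[0,0,.17]).tolist(),rate=.15)
    f=env.grab_frame('side'); g=env.grab_frame('wrist'); cv2.imwrite('pics/b0b.png',np.hstack([f['image'][60:300,:300],g['image'][:240,100:400]])); print(env.read_state()['clock'])
E
```

```text
[[-0.  0.  1.]
 [-1. -0.  0.]
 [ 0. -1.  0.]]
[[-0. -0.  1.]
 [ 1. -0.  0.]
 [ 0.  1.  0.]]
0.46805148499510096 [ 75.6  22.7 -54.2  86.  -75.5  76.4] true M vertical in tool [-0.859  0.441 -0.259]
(np.float64(0.06657891838946813), 'wheel')
[ 0.0009 -0.0006  0.1696]
True [0.0003 0.0004 0.0045]
23.7917
```

View pics/b0b.png

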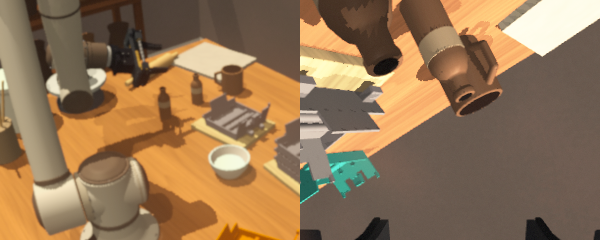

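Bottle 0 stands again at about (165,105) in the left part. I'll refit it and replan with the corrected model.

```bash
cat >> h.py <<'E'
def locbot(xy,names=('top','side'),rad=14):
    vs=[]
    for n in names:
        f=env.grab_frame(n); uv=proj(f,[[*xy,.06]])[0]
        for d in env.trace(f,'bottle1'):
            v,u=np.nonzero(d['mask'])
            if d['score']>.3 and len(u) and np.hypot(u.mean()-uv[0],v.mean()-uv[1])<rad: vs.append((f,d['mask'].astype(float))); break
    print([np.round(fitbot([v],xy)[0],4).tolist() for v in vs]); return fitbot(vs,xy)
E
python3 - <<'E'
from h import *
import json
B=json.load(open('bot.json')); q,c=locbot(B[0]); print(q,c); B[0]=q.tolist(); json.dump(B,open('bot.json','w'))
E
cat > cand.py <<'E'
from h import *
def cand(b,obs,tops=5,A=range(-180,180,15),TH=((15,.062),(20,.066))):
    res=[]
    for a in A:
        for t,h in TH:
            for fl in(0,1):
                Mx=tiltR(a,t,fl); p=np.r_[b,h]+.014*Mx[:,2]
                for j in ikall(p,Mx,8,seed=a+200):
                    c=clear2(j,obs); up=ikbr(p+[0,0,.27],Mx,j)
                    if up is not None: res.append((round(float(c[0]),3),c[1],a,t,fl,np.round(j).astype(int).tolist()))
    res.sort(reverse=True,key=lambda r:r[0]); return res[:tops]
if __name__=='__main__':
    import json
    B=json.load(open('bot.json'))
    for i in(0,1):
        ob=botobs(B); [ob.pop('b%d'%k) for k in range(i+1)]
        print(i,*cand(B[i],{**OB2,**ob}),sep='\n ')
    ob={**OB2,**crate_obs('c1',.5437,.1716,96.3,.2),**crate_obs('pile',.549,-.161,87,.016),'b3':botobs(B)['b3']}
    print(2,*cand(B[2],ob),sep='\n '); 
    ob['b2']=botobs(B)['b2']; ob.pop('b3'); print(3,*cand(B[3],ob),sep='\n ')
E
python3 cand.py
```

```text
[[0.4009, 0.3883], [0.3978, 0.3821]]
[0.40059021 0.38672684] 0.13923218109673113
0
 (0.05, 'bench', -15, 20, 0, [72, 39, -56, 95, -70, 85])
 (0.04, 'bench', -15, 15, 0, [73, 42, -56, 94, -75, 81])
 (0.02, 'c1+', 60, 20, 0, [11, 39, -43, -128, -65, 84])
 (0.019, 'c1+', 60, 15, 0, [9, 45, -45, -129, -75, 90])
 (0.019, 'c1+', 60, 15, 1, [9, 45, -45, -129, -75, -90])
1
 (0.048, 'c1+', -15, 20, 0, [52, 42, -47, 112, -69, 92])
 (0.04, 'bench', -15, 15, 0, [53, 45, -47, 112, -76, 88])
 (0.02, 'wheel', -105, 20, 0, [56, 67, 29, 20, -119, 107])
 (0.02, 'wheel', -105, 20, 1, [56, 67, 29, 20, -119, -73])
 (0.015, 'mug', -105, 15, 0, [56, 69, 30, 21, -123, 107])
2
 (-0.016, 'orange', 30, 20, 0, [-66, 41, -9, -72, -79, 49])
 (-0.016, 'orange', 30, 20, 1, [-66, 41, -9, -72, -79, -131])
 (-0.018, 'orange', 15, 20, 0, [-70, 38, -17, -83, -71, 54])
 (-0.018, 'orange', 15, 20, 1, [-70, 38, -17, -83, -71, -126])
 (-0.02, 'pile+', -150, 20, 0, [-8, 50, -20, 36, -87, 103])
3
 (-0.009, 'b2', 15, 15, 0, [-60, 45, -4, -91, -69, 47])
 (-0.009, 'b2', 15, 15, 1, [-60, 45, -4, -91, -69, -133])
 (-0.009, 'b2', 15, 20, 0, [-58, 42, -4, -87, -64, 42])
 (-0.009, 'b2', 15, 20, 1, [-58, 42, -4, -87, -64, -138])
 (-0.01, 'pile-', -45, 15, 0, [-53, 45, -45, -172, -75, 90])
```

```bash
sed -i 's/j>LO+1) and np.all(j<HI-1)/j>LO+5) and np.all(j<HI-5)/' h.py
sed -i "s/    return Rm(s\['tool_rot'\])/    print('rot err',np.abs(Rm(s['tool_rot'])-M).max()); return M/" h.py
python3 - <<'E'
from h import *
import json
B=json.load(open('bot.json')); ob=botobs(B); ob.pop('b0'); obs={**OB2,**ob}
M=pick_bottle(B[0],-15,15,.062,obs)
if M is not None:
    place_bottle(M,.062,(.5437,.1716,96.3),.016,obs)
    f=env.grab_frame('side'); g=env.grab_frame('wrist'); cv2.imwrite('pics/b0c.png',np.hstack([f['image'][60:300,100:400],g['image'][:240,100:400]]))
E
```

```text
pick: pre [76.0, 23.0, -53.0, 85.0, -76.0, 104.0] path (np.float64(0.050266944439254196), 'wheel') final (np.float64(0.040401057538975334), 'bench')
grip 0.49674445507455384 39.99825596809387 27.1167 err [0.     0.0001 0.    ]
lifted 0.4939900649455144 [ 0.10845465 -0.64763796 -3.6551924 ]
rot err 0.002312279738989051
opt [ 1.   0.1 -0. ] [  30.   25.    4.   -6.  -82. -113.] [  30.   35.   -7.   -7.  -62. -110.]
place: pre [30.0, 25.0, 4.0, -6.0, -82.0, -113.0] path (np.float64(0.09679592224303914), 'wheel') mouth [ 0.99  0.11 -0.  ]
down True [ 0.0008 -0.0001  0.0017] [-0.09229529 -0.59463965  3.58451555]
clock 35.1833
```

View pics/b0c.png

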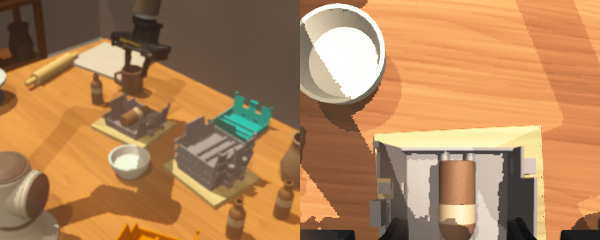

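Bottle 0 lies in crate1 on the rails, at about (455,200) in the right part. Next I'll re-measure crate1 and the pile, then move crate2.

```bash
cat >> h.py <<'E'
def meas(p,xy,zs,yaw0,view=None):
    """wrist view from TCP p, crate fit"""
    env.goto(p,[180,0,0]); f=env.grab_frame('wrist'); b=cmask(f,xy,zs[-1]+.03)
    if view: cv2.imwrite(view,f['image'])
    if b is None: print('no mask'); return None
    q,c=fit([(f,b[1])],zs,(*xy,yaw0)); print('meas',np.round(q,4),round(c,3),'clock',env.read_state()['clock']); return q
def pick_crate(c,z):
    g=T((c[0],c[1],z,c[2]),np.array([[-.087,0,.070]]))[0]; o=[180,0,c[2]-90]; p=g-[0,0,.020]
    env.gripper_to(.45); env.goto((p+[0,0,.14]).tolist(),o)
    st=env.move_straight(p.tolist(),rate=.12,force_limit=10); env.gripper_to(0.0,60); s=env.read_state(); print('crate grip',st,s['opening'],s['finger_force'],np.round(s['position']-p,4))
    env.move_straight((p+[0,0,.05]).tolist(),rate=.06); env.move_straight([p[0],p[1],.34],rate=.2); s=env.read_state(); print('lifted',s['opening'],s['force'],s['wrist_torque'],s['clock'])
def place_crate(c,z):
    g=T((c[0],c[1],z,c[2]),np.array([[-.087,0,.070]]))[0]; o=[180,0,(c[2]-90+180)%360-180]; p=g-[0,0,.020]
    env.goto([p[0],p[1],max(.34,p[2]+.04)],o); env.move_straight((p+[0,0,.014]).tolist(),rate=.12,force_limit=12)
    r=env.move_straight((p-[0,0,.004]).tolist(),rate=.03,force_limit=6); s=env.read_state(); print('down',r,np.round(s['position']-p,4),s['force'])
    env.gripper_to(.45); s=env.read_state(); env.move_straight((p+[0,0,.12]).tolist(),rate=.15); print('clock',env.read_state()['clock'])
E
python3 - <<'E'
from h import *
c1=meas((.52,.17,.38),(.5437,.1716),[.016],96.3)
pl=meas((.54,-.13,.42),(.549,-.161),[.016,.046,.076],87)
np.savez('cr.npz',c1=c1,pl=pl)
pick_crate(pl,.076)
f=env.grab_frame('side'); g=env.grab_frame('wrist'); cv2.imwrite('pics/c2.png',np.hstack([f['image'][:300,100:400],g['image'][:300,100:400]]))
E
```

```text
meas [ 0.5438  0.1718 96.378 ] 0.199 clock 37.8583
meas [ 0.5488 -0.161  87.0166] 0.028 clock 39.1167
crate grip False 0.1286707323229632 59.99863922595978 [ 0.0001 -0.0002  0.0001]
lifted 0.1330065602516166 [-0.06010556  0.21354948 -3.67263996] [-2.44788959e-01 -8.46075113e-05  3.27370889e-02] 44.5083
```

View pics/c2.png

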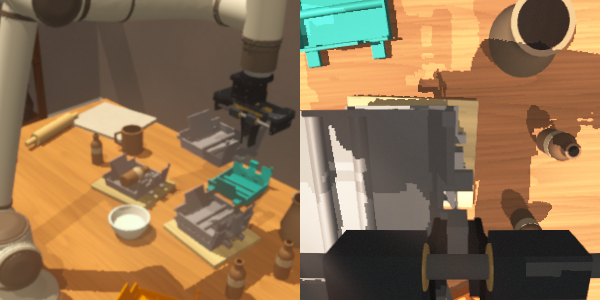

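Crate2 hangs level from its grip block. Now I'll place it turned 180° on crate1 and check.

Run:
```python
from h import *
d=np.load('cr.npz'); c1=d['c1']
place_crate((c1[0],c1[1],c1[2]+180),.076)
c2=meas((.52,.17,.42),tuple(c1[:2]),[.076],c1[2]+180,'pics/t2w.png')
f=env.grab_frame('side'); g=cv2.imread('pics/t2w.png'); cv2.imwrite('pics/t2.png',np.hstack([f['image'][60:320,100:400],g[:260,60:400]]))
```

```text
down True [-0.0001  0.0001 -0.0003] [-0.56911956 -0.33502947  3.77277504]
clock 51.875
meas [5.439000e-01 1.732000e-01 2.763394e+02] 0.023 clock 54.625
```

View pics/t2.png

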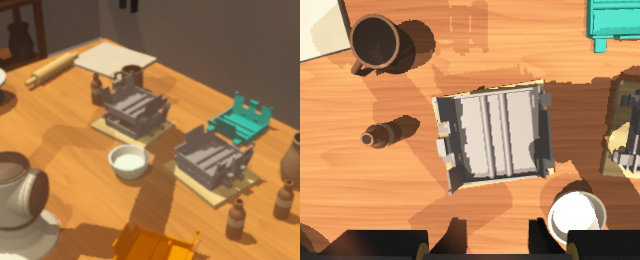

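Crate2 is stacked within 1.5 mm of where I aimed. Next is bottle 1 into crate2, then crate3.

Run:
```python
from h import *
import json
B=json.load(open('bot.json')); b,c=locbot(B[1]); print(b,c); 
obs={**OB2,**crate_obs('c1',.5439,.1732,276.3,.076),**crate_obs('pile',.549,-.161,87,.046)}
ob=botobs(B); obs.update(b2=ob['b2'],b3=ob['b3'])
M=pick_bottle(b,-15,15,.062,obs)
if M is not None:
    place_bottle(M,.062,(.5439,.1732,276.3),.076,obs)
    c2=meas((.52,.17,.42),(.5439,.1732),[.076],276.3,'pics/t2w.png')
    pl=meas((.54,-.13,.42),(.549,-.161),[.016,.046],87)
    np.savez('cr.npz',c2=c2,pl=pl)
```

```text
[[0.544, 0.3894], [0.5411, 0.3838]]
[0.5440253  0.38896065] 0.120385350466587
pick: pre [55.0, 27.0, -45.0, 104.0, -70.0, 108.0] path (np.float64(0.06208144037983595), 'wheel') final (np.float64(0.040401057562217076), 'bench')
grip 0.5006023925335634 39.99127149581909 59.8833 err [-0.     -0.0001 -0.    ]
lifted 0.49269147502481503 [-0.45280464  0.14061182 -2.85634788]
rot err 0.002225431690285176
opt [1.  0.1 0. ] [  31.   23.    9.   -6.  -90. -113.] [  30.   31.   -4.   -7.  -69. -111.]
opt [-1.  -0.1 -0. ] [ 38.   8. -18.  10. -52.  53.] [ 37.  19. -35.  19. -24.  42.]
place: pre [38.0, 8.0, -18.0, 10.0, -52.0, 53.0] path (np.float64(0.09127682019464767), 'c1-') mouth [-0.99 -0.11 -0.  ]
down True [0.0008 0.0005 0.0021] [-1.23813972 -0.31907569  2.58928607]
clock 65.9583
meas [5.437000e-01 1.728000e-01 2.765151e+02] 0.179 clock 66.7583
meas [ 0.5488 -0.1616 87.2483] 0.034 clock 68.0083
```

Run:
```python
from h import *
d=np.load('cr.npz'); pl=d['pl']; c2=d['c2']
pick_crate(pl,.046)
place_crate((.5438,.1728,c2[2]-180),.136)
c3=meas((.52,.17,.46),(.5438,.1728),[.136],c2[2]-180,'pics/t3w.png')
pl=meas((.54,-.13,.42),(.549,-.161),[.016],87)
np.savez('cr.npz',c3=c3,pl=pl)
f=env.grab_frame('side'); g=cv2.imread('pics/t3w.png'); cv2.imwrite('pics/t3.png',np.hstack([f['image'][60:320,100:400],g[:260,60:400]]))
```

```text
crate grip False 0.1348104511241021 59.989532232284546 [ 0.0001 -0.0001  0.0002]
lifted 0.1302737350212506 [ 0.25443682 -0.28476504 -2.64142509] [-0.2280114   0.04448309 -0.03765454] 73.6333
down True [ 0.0001 -0.0001  0.0003] [-0.43519421 -0.05631532  3.11079046]
clock 78.4417
meas [ 0.5433  0.1737 96.5118] 0.038 clock 79.2833
meas [ 0.5491 -0.1611 87.0358] 0.031 clock 80.5417
```

View pics/t3.png

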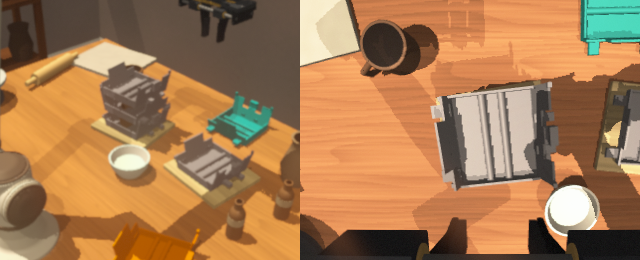

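The tower has three crates and is well aligned. The right-hand bottles are hemmed in, so I'll carry each upright from above to the free spot on the left, then lay it from there.

```bash
cat >> h.py <<'E'
def relocate(b,yaw,dst,yaw2=0):
    env.gripper_to(.9); env.goto([*b,.25],[180,0,yaw]); st=env.move_straight([*b,.058],rate=.15,force_limit=10)
    env.gripper_to(.2,40); s=env.read_state(); print('top grip',st,s['opening'],s['position'])
    env.move_straight([*b,.36],rate=.25); print('lift',env.read_state()['force'])
    env.goto([*dst,.36],[180,0,yaw2]); env.move_straight([*dst,.075],rate=.2,force_limit=12); r=env.move_straight([*dst,.053],rate=.04,force_limit=4)
    s=env.read_state(); print('stood',r,s['position'],s['clock']); env.gripper_to(.9); env.move_straight([*dst,.25],rate=.25)
E
python3 - <<'E'
from h import *
import json
B=json.load(open('bot.json')); b,c=locbot(B[3]); print(b,c)
relocate(b,25,(.40,.385))
b,c=locbot((.40,.385)); print(b,c)
d=np.load('cr.npz'); c3=d['c3']
obs={**OB2,**crate_obs('c1',*c3,.136),**crate_obs('pile',.549,-.161,87,.016)}
M=pick_bottle(b,-15,15,.062,obs)
if M is not None:
    place_bottle(M,.062,c3,.136,obs)
    c3=meas((.52,.17,.46),tuple(c3[:2]),[.136],c3[2],'pics/t3w.png')
    pl=meas((.54,-.13,.42),(.549,-.161),[.016],87)
    np.savez('cr.npz',c3=c3,pl=pl)
    f=env.grab_frame('side'); g=cv2.imread('pics/t3w.png'); cv2.imwrite('pics/t3b.png',np.hstack([f['image'][60:320,100:400],g[:260,60:400]]))
E
```

```text
[[0.5529, -0.4079], [0.5518, -0.4104]]
[ 0.55312749 -0.40911625] 0.08246896532442322
top grip False 0.4996705232962043 [ 0.55301786 -0.40900664  0.05801669]
lift [ 0.97269676  0.55751673 -3.72998261]
stood True [0.40006035 0.38559656 0.05763671] 91.3167
[[0.3982, 0.3876], [0.3951, 0.382]]
[0.39777508 0.38619809] 0.12958290045984105
pick: pre [76.0, 23.0, -53.0, 85.0, -76.0, 104.0] path (np.float64(0.02389976746520571), 'c1+') final (np.float64(0.04040105754053399), 'bench')
grip 0.4971181757045794 39.99852240085602 97.525 err [ 0.     -0.0001  0.    ]
lifted 0.49690574810587046 [ 0.40429484 -0.64446542 -3.06112214]
rot err 0.002232074350418764
opt [-1.  -0.1  0. ] [ 38.   6. -12.   9. -60.  55.] [ 38.  14. -30.  14. -34.  48.]
opt [ 1.   0.1 -0. ] [  31.   22.   15.   -6.  -97. -114.] [  31.   28.   -0.   -6.  -76. -112.]
place: pre [38.0, 6.0, -12.0, 9.0, -60.0, 55.0] path (np.float64(0.050968520674099696), 'c1+') mouth [-0.99 -0.11  0.  ]
down True [0.0009 0.0005 0.003 ] [-1.02206257e+00  1.35698819e-03  3.78599793e+00]
clock 103.3583
meas [ 0.5435  0.1739 96.6297] 0.186 clock 104.1167
meas [ 0.5488 -0.1609 86.9862] 0.04 clock 105.375
```

```bash
ls pics | wc -l
```

```text
15
```

Run:
```python
from h import *
d=np.load('cr.npz'); pl=d['pl']; c3=d['c3']
pick_crate(pl,.016)
place_crate((.5434,.1738,276.5),.196)
c4=meas((.52,.17,.50),(.5434,.1738),[.196],276.5,'pics/t4w.png')
np.savez('cr.npz',c4=c4)
f=env.grab_frame('side'); g=cv2.imread('pics/t4w.png'); cv2.imwrite('pics/t4.png',np.hstack([f['image'][20:280,100:400],g[:260,60:400]]))
```

```text
crate grip False 0.13111930352529613 59.99957978725433 [ 0.0001 -0.0002  0.0002]
lifted 0.12987737225945262 [ 0.76350519  0.72313209 -2.74605946] [-0.24125548 -0.00633658 -0.02170609] 111.2833
down True [0.0002 0.0003 0.0009] [-1.86286296  0.75461365  3.09757991]
clock 117.5333
meas [5.434000e-01 1.751000e-01 2.763495e+02] 0.021 clock 120.2833
```

View pics/t4.png

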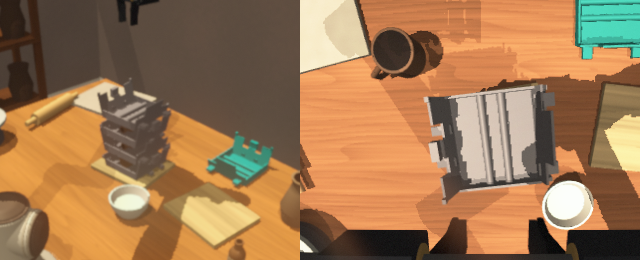

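All four crates are stacked. Last step is bottle 2, with a higher carry over the tower.

```bash
sed -i 's/,\.36\]/,.43]/g; s/p+\[0,0,.27\]).tolist/p+[0,0,.34]).tolist/' h.py
python3 - <<'E'
from h import *
import json
B=json.load(open('bot.json')); b,c=locbot(B[2]); print(b,c)
c4=np.load('cr.npz')['c4']
obs={**OB2,**crate_obs('c1',*c4,.196)}; [obs.pop('pile'+k) for k in '+-m']
M=tiltR(-15,15,0); p=np.r_[.4,.385,.062]+.014*M[:,2]; j=best_ik(p,M); print('lift ok',ikbr(p+[0,0,.34],M,j) is not None)
relocate(b,0,(.40,.385))
b,c=locbot((.40,.385)); print(b,c)
M=pick_bottle(b,-15,15,.062,obs)
if M is not None:
    place_bottle(M,.062,c4,.196,obs)
    c4=meas((.52,.17,.50),tuple(c4[:2]),[.196],c4[2],'pics/t5w.png')
    env.goto((.45,-.2,.45),[180,0,0]); f=env.grab_frame('side'); g=cv2.imread('pics/t5w.png'); cv2.imwrite('pics/t5.png',np.hstack([f['image'][20:280,100:400],g[:260,60:400]]))
E
```

```text
[[0.4041, -0.3616], [0.4029, -0.3659]]
[ 0.40375089 -0.36458081] 0.12853710173892308
lift ok True
top grip False 0.49726709545527903 [ 0.40371358 -0.36439678  0.05803577]
lift [-0.13111982  0.27677995 -3.79094588]
stood True [0.40013114 0.38559229 0.0576752 ] 132.4167
[[0.3994, 0.3853], [0.3986, 0.3846]]
[0.39891859 0.384993  ] 0.13001898171343113
pick: pre [76.0, 23.0, -53.0, 85.0, -76.0, 104.0] path (np.float64(-0.0077559172387924435), 'c1-') final (np.float64(0.04040105753849861), 'bench')
NOT MOVED
```

Run:
```python
from h import *
c4=np.load('cr.npz')['c4']; b=np.array([.3990,.3852])
obs={**OB2,**crate_obs('c1',*c4,.196)}; [obs.pop('pile'+k) for k in '+-m']
env.move_straight([.40,.385,.43],rate=.25)
M=pick_bottle(b,-15,15,.062,obs) 
if M is None: M=pick_bottle(b,-15,15,.062,obs,ups=.28)
if M is not None:
    place_bottle(M,.062,c4,.196,obs)
    c4=meas((.52,.17,.50),tuple(c4[:2]),[.196],c4[2],'pics/t5w.png')
    env.goto((.45,-.2,.45),[180,0,0]); f=env.grab_frame('side'); g=cv2.imread('pics/t5w.png'); cv2.imwrite('pics/t5.png',np.hstack([f['image'][20:280,100:400],g[:260,60:400]])); print(env.read_state()['clock'])
```

```text
pick: pre [76.0, 23.0, -53.0, 85.0, -76.0, 104.0] path (np.float64(0.0382313818560759), 'c1-') final (np.float64(0.04040105753859315), 'bench')
grip 0.49879849815079064 39.97273921966553 139.4917 err [0.0001 0.0004 0.0002]
lifted 0.49369340251651156 [-0.50178942  0.31519711 -3.08559685]
rot err 0.002183496903014892
opt [1.  0.1 0. ] [  31.   21.   23.   -6. -105. -115.] [  31.   25.    4.   -6.  -83. -113.]
opt [-1.  -0.1 -0. ] [ 38.   5.  -4.   8. -68.  56.] [ 38.  10. -24.  11. -43.  51.]
place: pre [38.0, 5.0, -4.0, 8.0, -68.0, 56.0] path (np.float64(0.05487014732202928), 'c1-') mouth [-0.99 -0.11 -0.  ]
down True [0.001  0.0003 0.0028] [-1.40915408 -0.19796522  4.78273064]
clock 145.7
meas [5.433000e-01 1.751000e-01 2.764965e+02] 0.204 clock 146.425
147.8917
```

View pics/t5.png

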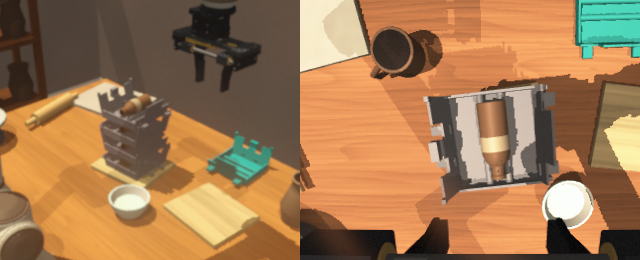

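The tower of four is square on its board, and the last bottle lies on the rails of the top crate at about (495,140). The robot is clear, so I'm handing in.

```bash
python3 -c "
from h import *
print(env.close_job())"
```

```text
the job is handed in; nothing more can be done
None
```

I packed all four bottles one to a crate, built the four crates into an alternately turned tower on crate1's board, left the mug, jug and bowl where they were, and handed the job in at about 148 s; the judge's verdict was not returned.

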